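Hook down the cartridge hatch

ROBOT

A 7-joint arm with a two-finger parallel gripper is mounted at the origin on the work surface. World frame = base frame: x ahead of the robot, y to its left, z up, the work surface at z = 0. Lengths are in m, angles in rad, forces in N, time in s.
With the tool pointing down it reaches from about 0.4 to 0.85 m from the base axis. Payload 4.4 kg.
Tool frame: the origin (TCP) lies on the centre line of the jaws, within the pads' length; the fingertips stand 11 mm ahead of it and the grasp point (between the pads) lies 8 mm behind it; z points along the fingers, y is the line along which they close (so a half turn about z gives the same grasp; the last joint's range is limited). The gripper opens to 94 mm and grips with 3 to 60 N. Pads are 16 mm wide; open, the fingers measure 119 mm over their backs; the gripper's body (75 mm by 177 mm) begins 78 mm behind the grasp point.
Start: joints at [1.05, 0.628, 0.038, 1.517, -0.027, 0.996, -0.02], TCP at [0.286, -0.584, 0.216] pointing down, gripper open.
Joint ranges: [-3.06, 3.06], [-0.37, 2.12], [-1.25, 1.32], [0.18, 2.47], [-1.1, 4.24], [0.23, 1.98], [-2.94, 2.94]. Speed limits (rad/s): [2.57, 2.57, 3.14, 3.14, 3.14, 3.14, 3.14].

INTERFACE

Orientations are given as a unit quaternion [w, x, y, z].
In Python, from rig import r gives the robot as it stands.
- The arm moves only by the shell command python3 -m pendant 'ROWS' [OPENING] [FORCE]. ROWS is JSON, one flat list of numbers, 6 for each row, row after row: the shift along the tool's x, y, z in m, then the turn, a rotation vector about the tool's x, y, z in degrees. In form: [x, y, z, wx, wy, wz, x, y, z, wx, wy, wz, ...]. A call has 1 to 5 rows; each row shifts and turns the commanded pose from where the row before left it, along the tool's axes as they then stand; what a row does not reach is not made up. A row lasts 1/12 s, in which the tool goes at most 41.7 mm and 7.16 degrees, less where a joint would pass 70% of its speed; a pose out of reach is approached as far as the arm can. A call is refused whole if a number of a shift passes 0.0417 or a number of a turn 7.16, either way. A call with a gripper value outside its range is refused whole. OPENING is the closure in counts, from 0 (fully open) to 255 (shut), set as the call begins (- or left out, the last holds). The fingers move at their own pace and stop on an object; FORCE is the grip in N (left out, the last holds). Time passes only in rows, so rows that do not move let the fingers close. It gives the time, the measured TCP pose, the force, the opening and the grip force at its end, in the units of the state.
- r.get_state(): the state, without advancing time (a new reading comes with each control period).
- r.camera(name): name is "scene" or "side" or "wrist"; returns (picture, depth): 480x640x3 uint8, red, green, blue; 480x640 float32, m along the optical axis (not along the pixel's ray), 0 where there is no reading.
- r.get_calibration(name): a dict with "fov_y" (degrees; the focal length in pixels is half the picture's height over the tangent of half this angle, whatever the lens; pixels are square), "cx", "cy" (the principal point, pixels), "R" (3x3) and "t" (3): a world point X has camera coordinates R X + t. Camera axes: x right, y down, z forward; pixel columns grow to the right and rows downward; lengths in m; the calibration is good to about 2 mm. A picture is of the moment at which its call begins: read the wrist's pose just before it. get_calibration takes no time and is no camera call; for the wrist camera it gives the pose at the moment of the call.
- r.hand_in(): hands the job in; it is judged then, once.
The state is a dict: "t": time; "joint_positions": joint angles; "dq": joint speeds; "effort": joint torques, N m; "position": TCP position; "tcp_rot": TCP orientation; "force": force on the tool from outside, world axes, zero at the start; "ft_torque": the same for the moment, N m; "opening": finger opening in m; "finger_force": force on a finger pad.
Only numpy, scipy, OpenCV 4.12 (cv2) and the standard library are available. Lean on these libraries where they do the work, as an engineer would, in place of code of your own. Each camera call takes 0.05 s, during which the arm holds its last target. There are 200 camera calls.

TASK

Take the hook pole from its rest, lower its prong into the hole of the steel eye on the top edge of the cartridge cabinet's hatch, and gently pull the hatch all the way down to its stop with it. Then unhook and lay the pole back in both forks of its rest the way it lay, leaving the hatch down. Touch the cabinet and hatch with the pole only, never force or slam them, and leave everything else in its place.

Things in the scene. Friction and masses are not known exactly. Their poses are not given: they have to be found in the camera images.
- hatch (a joint): Angle of the hatch: 0 closed (upright), grows as its top swings out towards the robot and down; end stop at 1.3 rad (fully down). May start ajar, up to 0.06. The hinge is stiff (about 0.42 N m friction, damping 0.15 N m s/rad): the hatch (about 0.45 kg) stays where it is left.
- hatch_hinge (a point): Middle of the hatch's hinge line (its lower edge), 150 mm above the counter. Axes are the hatch's own: y along the hinge, z up the hatch to its free edge, x into the cabinet. The hatch is a grey panel 222 mm wide, 119 mm high, 12 mm thick (outer face at x = -12 mm), in the upper part of the cabinet's front; it turns about -y.
- eye_mid (a point): Middle of the track of the steel eye on the hatch's top edge, at (-29, 0, 129) mm from hatch_hinge, same axes. The eye is a tab 92 mm wide, 6 mm thick, with one oblong hole in its middle, 11 mm wide (y) by 26 mm long, entered from above. The tab is shifted on its dark track: the hole lies anywhere up to 20 mm either way along y from this point and hardly slides (15 N): find it by feel or sight.
- eye_outer (a point): Middle of the tab's outer edge (centre of the 6 mm round bar beyond the hole), for the tab in the middle of its track, at (-42, 0, 138) mm from hatch_hinge, same axes. The bar on the hole's inner side is at (-16, 0, 120) mm: with the hatch closed the tab sticks out towards the robot, rising at 35 degrees. A prong standing in the hole pulls on the outer bar; lower down, the pole itself bears on the tab from above.
- cabinet: White cabinet 240 mm wide, 120 mm deep, 272 mm high, with the hatch on its front. Origin at the foot of its front face, in the middle; x points to its back, y along the front, z up. Fixed to the counter.
- pole_grip (a point): Centre of the hook pole's black handle, on the pole's axis. x along the pole to its hook end, z up. The handle is flat sided, 18 mm wide (y), 26 mm high (z), from 90 mm behind to 60 mm ahead of this point; round 18 mm aluminium bars go on to 150 mm behind and 122 mm ahead. About 0.22 kg, balanced near this point. On the rest it lies level, 80 mm above the counter.
- pole_tip (a point): End of the pole's prong: a round steel prong 8 mm thick with a flat end, pointing straight down from the pole at 115 mm ahead of pole_grip; its end is 42 mm below the pole's axis.
- rest: The pole's fixed rest, left or right of the cabinet: black foot 190 x 70 x 10 mm, two upright grey forks 60 mm behind and 75 mm ahead of its centre (10 mm thick, slot 28 mm wide, 14 mm deep, slot floors 67 and 71 mm up). Origin under its centre; x along the pole to the hook end. With the pole laid home, pole_grip is 80 mm above this origin, to within 6 mm along x.
- tray: Fixed low white tray with rubber rings, 200 x 110 x 30 mm, on the other side.
- cart_a: Bystander: white filter cartridge, upright cylinder 62 mm across, 180 mm tall. Origin at its underside.
- cart_b: Bystander: white filter cartridge, upright cylinder 62 mm across, 200 mm tall. Origin at its underside.
- sump: Bystander: white open filter cup, 90 mm across, 100 mm tall. Origin at its underside.
- gasket: Bystander: flat black rubber ring, 100 mm across, 8 mm thick. Origin at its underside.
- carbon: Bystander: small white can, 60 mm across, 110 mm tall. Origin at its underside.
- driver: Bystander: screwdriver lying on the counter. Origin at its underside.
- spanner: Bystander: spanner lying on the counter. Origin at its underside.
Mind the look-alikes: they are no part of the job. Several things look just like the rest: the one meant starts nearest to the robot's base.

How it is judged:
By the outcome, as a careful person would: the job done as asked, in the order asked, and still so for the second after the job is handed in, with the robot touching nothing.
It also fails if it takes over 72 s, if anything falls off the work surface, if the arm or the gripper's body presses on something with over 40 N, if the wrist force passes 120 N, or if a joint passes its speed limit or range.

## Working session

There is one attempt and no reset: what is moved stays moved. The work goes in short steps, Python scripts to look and compute and a shell command to move; the robot and the scene stay as the last step left them, time stands still between calls to the robot, and variables do not carry over. Pictures are saved under pics/ and viewed, at most 13 in all, crops included, and the job is handed in when it is done.

```bash
ls; mkdir -p pics
cat > h.py <<'E'
import numpy as np, cv2, json
from rig import r
from scipy.spatial.transform import Rotation as Ro
def snap(name,fn):
    c=r.get_calibration(name); im,d=r.camera(name)
    cv2.imwrite(f'pics/{fn}.png',im[:,:,::-1]); np.savez(f'pics/{fn}.npz',im=im,d=d,R=c['R'],t=c['t'],k=[240/np.tan(np.radians(c['fov_y']/2)),c['cx'],c['cy']])
def pt(fn,u,v,w=1):
    z=np.load(f'pics/{fn}.npz'); f,cx,cy=z['k']; u,v=int(round(u)),int(round(v))
    p=z['d'][v-w:v+w+1,u-w:u+w+1]; p=p[p>0]; d=np.median(p) if len(p) else np.nan
    return z['R'].T@(np.array([(u-cx)/f*d,(v-cy)/f*d,d])-z['t'])
def cloud(fn):
    z=np.load(f'pics/{fn}.npz'); f,cx,cy=z['k']; d=z['d']; v,u=np.mgrid[:480,:640]
    P=np.stack([(u-cx)/f*d,(v-cy)/f*d,d],-1)-z['t']; P=P@z['R']; P[d<=0]=np.nan; return P
def proj(fn,X):
    z=np.load(f'pics/{fn}.npz'); f,cx,cy=z['k']; q=z['R']@np.array(X)+z['t']; return f*q[0]/q[2]+cx,f*q[1]/q[2]+cy
def st():
    s=r.get_state(); print('t',round(s['t'],2),'p',np.round(s['position'],4),'q',np.round(s['tcp_rot'],4),'F',np.round(s['force'],1),'M',np.round(s['ft_torque'],2),'op',round(s['opening'],4),'ff',s['finger_force'],'j',np.round(s['joint_positions'],2)); return s
E
python3 - <<'E'
from h import *
st()
snap('scene','a'); snap('side','b')
for n in 'ab':
    z=np.load(f'pics/{n}.npz'); print(z['R'].round(3),z['t'],z['k'])
a=cv2.imread('pics/a.png');b=cv2.imread('pics/b.png')
E
```

```text
pics
t 0.0 p [ 0.2852 -0.5834  0.2156] q [-9.000e-04  9.743e-01  2.254e-01 -2.000e-04] F [0.1 0.3 0.7] M [-0.03  0.03 -0.03] op 0.0939 ff 0.0 j [ 1.05  0.63  0.04  1.52 -0.03  1.   -0.02]
[[ 0.775  0.633 -0.005]
 [ 0.487 -0.601 -0.634]
 [-0.404  0.489 -0.773]] [-0.46306889 -0.14386223  1.34474856] [437.7183598  310.84686813 238.0467327 ]
[[-0.8   -0.6    0.006]
 [-0.331  0.432 -0.839]
 [ 0.501 -0.673 -0.544]] [0.48286225 0.31758683 1.34815468] [621.24603543 313.79930969 237.56758152]
```

View pics/a.png

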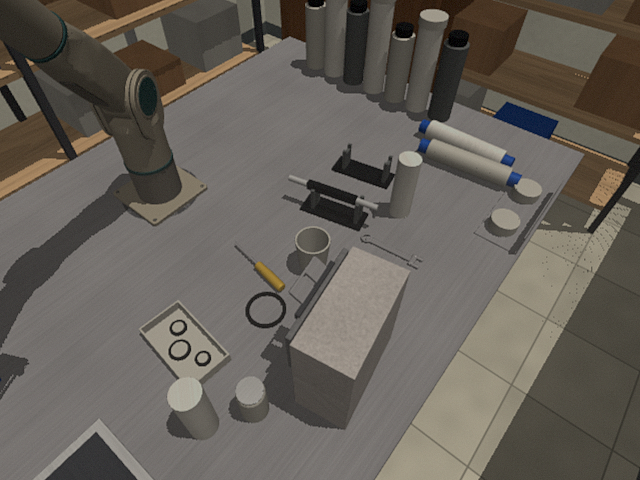

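View pics/b.png

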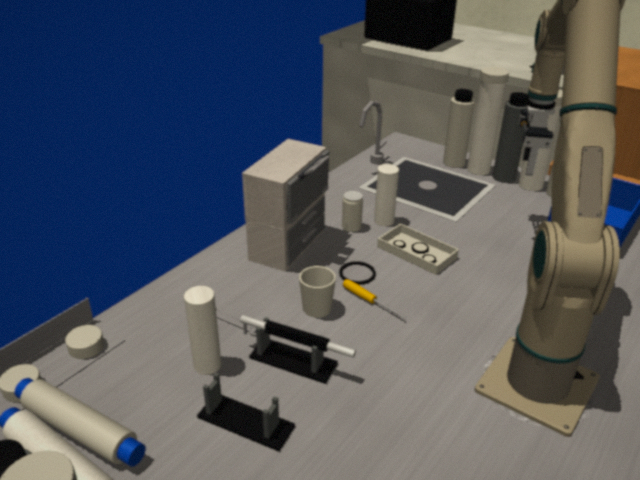

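Run:
```python
from h import *
for n,pts in dict(a=[(292,180),(310,186),(335,193),(360,200),(374,207),(353,252),(405,268),(345,358),(295,345),(305,270),(312,243),(405,155),(318,205),(345,150),(392,160),(180,328),(360,240),(310,215),(360,222)],b=[(247,321),(265,328),(295,336),(322,344),(350,351),(290,143),(327,150),(282,182),(248,170),(290,355)]).items():
    for p in pts: print(n,p,pt(n,*p).round(3))
a=cv2.imread('pics/a.png');b=cv2.imread('pics/b.png')
A=cv2.resize(a[160:360,230:420],None,fx=3,fy=3,interpolation=2)[:600]
cv2.imwrite('pics/a2.png',cv2.resize(a[165:315,260:420],(640,600),interpolation=2))
cv2.imwrite('pics/b2.png',cv2.resize(b[135:385,190:400],(504,600),interpolation=2))
```

```text
a (292, 180) [0.342 0.228 0.082]
a (310, 186) [0.4   0.239 0.085]
a (335, 193) [0.474 0.257 0.09 ]
a (360, 200) [0.543 0.28  0.088]
a (374, 207) [0.586 0.285 0.085]
a (353, 252) [ 0.705 -0.     0.272]
a (405, 268) [ 0.735  0.226 -0.002]
a (345, 358) [ 0.822 -0.185  0.271]
a (295, 345) [ 0.744 -0.219  0.271]
a (305, 270) [ 0.668 -0.101  0.289]
a (312, 243) [0.513 0.109 0.044]
a (405, 155) [0.595 0.394 0.199]
a (318, 205) [0.419 0.252 0.01 ]
a (345, 150) [0.371 0.446 0.068]
a (392, 160) [ 0.475  0.571 -0.   ]
a (180, 328) [ 0.416 -0.268  0.01 ]
a (360, 240) [ 0.588  0.228 -0.   ]
a (310, 215) [ 0.42   0.214 -0.   ]
a (360, 222) [0.554 0.276 0.009]
b (247, 321) [0.567 0.297 0.087]
b (265, 328) [0.524 0.287 0.082]
b (295, 336) [0.453 0.27  0.085]
b (322, 344) [0.389 0.258 0.088]
b (350, 351) [0.33  0.239 0.088]
b (290, 143) [ 0.827 -0.183  0.273]
b (327, 150) [ 0.721 -0.214  0.271]
b (282, 182) [0.698 0.009 0.273]
b (248, 170) [0.809 0.011 0.273]
b (290, 355) [0.473 0.264 0.012]
```

View pics/a2.png

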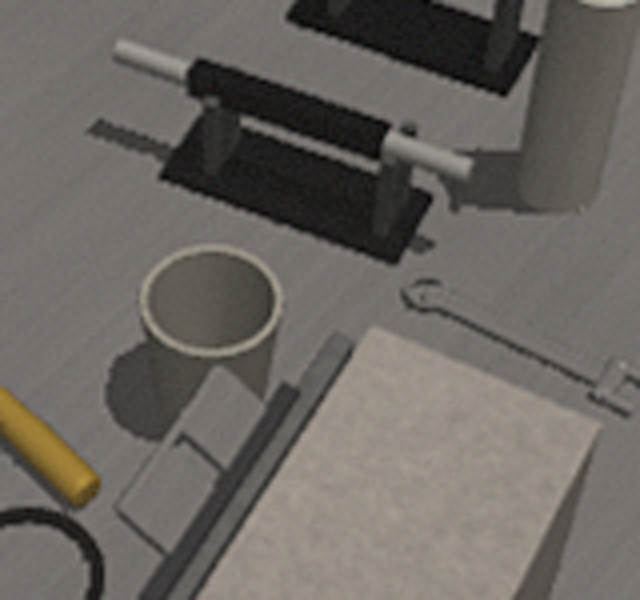

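View pics/b2.png

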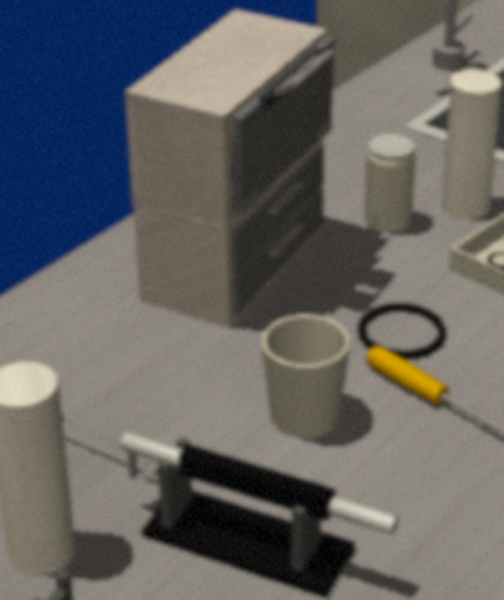

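Scene crop: the tab's slot runs about (180,435)-(222,468), which is (305,274)-(315,282) in the full picture. The pole lies on the nearer rest from (120,48) to (470,168). The side crop shows the prong at (133,462), so the hook end points away from the robot. Next I'll fit the poses from depth.

```bash
cat > fit.py <<'E'
from h import *
for n in 'ab':
    P=cloud(n).reshape(-1,3); P=P[~np.isnan(P[:,0])]
    T=P[(abs(P[:,2]-.272)<.006)&(P[:,0]>.62)&(P[:,0]<.95)&(P[:,1]>-.3)&(P[:,1]<.1)]
    c,wh,an=cv2.minAreaRect(T[:,:2].astype('f4')); print(n,'top',len(T),np.round(c,4),np.round(wh,4),round(an,2),cv2.boxPoints((c,wh,an)).round(3).tolist())
    L=P[(P[:,2]>.062)&(P[:,2]<.1)&(P[:,0]>.31)&(P[:,0]<.61)&(abs(P[:,1]-(.228+.234*(P[:,0]-.342)))<.018)]
    vx,vy,x0,y0=cv2.fitLine(L[L[:,2]>.078][:,:2].astype('f4'),cv2.DIST_HUBER,0,.001,.001).ravel()
    s=(L[:,:2]-[x0,y0])@[vx,vy]; e0,e1=np.percentile(s,[.3,99.7]); 
    print('pole dir',vx,vy,np.degrees(np.arctan2(vy,vx)),'ends',np.array([x0,y0])+e0*np.array([vx,vy]),np.array([x0,y0])+e1*np.array([vx,vy]),'len',e1-e0,'zmax',np.percentile(L[:,2],98))
    F=P[(abs(P[:,2]-.010)<.004)&(abs(P[:,0]-.46)<.14)&(P[:,1]>.19)&(P[:,1]<.34)]
    c,wh,an=cv2.minAreaRect(F[:,:2].astype('f4')); print('foot',np.round(c,4),np.round(wh,4),round(an,2))
    E=P[(P[:,2]>.277)&(P[:,2]<.32)&(P[:,0]>.6)&(P[:,0]<.75)&(P[:,1]>-.2)&(P[:,1]<.02)]
    print('eye pts',len(E),E.mean(0).round(4),E.min(0).round(4),E.max(0).round(4))
E
python3 fit.py
```

```text
a top 9349 [ 0.7586 -0.1   ] [0.1536 0.2423] 9.77 [[0.6620000004768372, 0.006000000052154064], [0.7039999961853027, -0.23199999332427979], [0.8550000190734863, -0.20600000023841858], [0.8140000104904175, 0.03200000151991844]]
pole dir 0.97536385 0.22060227 12.74441 ends [0.32886665 0.22663661] [0.59229799 0.28621802] len 0.2700852025714413 zmax 0.09440555268720777
foot [0.4843 0.264 ] [0.2275 0.0951] 4.64
eye pts 593 [ 0.6787 -0.112   0.2841] [ 0.6604 -0.1567  0.277 ] [ 0.6988 -0.0629  0.2931]
b top 2223 [ 0.7606 -0.099 ] [0.1536 0.2548] 11.59 [[0.6600000262260437, 0.009999999776482582], [0.7110000252723694, -0.23899999260902405], [0.8610000014305115, -0.20800000429153442], [0.8100000023841858, 0.04100000113248825]]
pole dir 0.97272044 0.23198038 13.413692 ends [0.32298903 0.23559724] [0.58572392 0.29825588] len 0.2701031841650485 zmax 0.09656864130371909
foot [0.4576 0.2711] [0.2773 0.1236] 8.64
eye pts 122 [ 0.675  -0.1029  0.2854] [ 0.6591 -0.1555  0.277 ] [ 0.7499 -0.0444  0.294 ]
```

```bash
python3 -m pendant '[0,0,-0.015,0,0,2.6,0,0,-0.015,0,0,2.6,0,0,-0.015,0,0,2.6,0,0,-0.015,0,0,2.6,0,0,-0.015,0,0,2.6]' 0
python3 -m pendant '[0.0157,-0.0313,0,0,0,0,0.0157,-0.0313,0,0,0,0,0.0157,-0.0313,0,0,0,0,0.0157,-0.0313,0,0,0,0,0.0157,-0.0313,0,0,0,0]'
python3 -m pendant '[0.0157,-0.0313,0,0,0,0,0.0157,-0.0313,0,0,0,0,0.0157,-0.0313,0,0,0,0,0.0157,-0.0313,0,0,0,0,0.0157,-0.0313,0,0,0,0]'
python3 -m pendant '[0.0157,-0.0313,0,0,0,0,0.0157,-0.0313,0,0,0,0,0.0157,-0.0313,0,0,0,0,0.0157,-0.0313,0,0,0,0,0.0157,-0.0313,0,0,0,0]'
python3 -m pendant '[0.0157,-0.0313,0,0,0,0,0.0157,-0.0313,0,0,0,0,0.0157,-0.0313,0,0,0,0,0.0157,-0.0313,0,0,0,0,0.0157,-0.0313,0,0,0,0]'
python3 -m pendant '[0.0157,-0.0313,0,0,0,0,0.0157,-0.0313,0,0,0,0,0.0157,-0.0313,0,0,0,0,0.0157,-0.0313,0,0,0,0,0.0157,-0.0313,0,0,0,0]'
python3 -m pendant '[0,0,0,0,0,0]'
python3 - <<'E'
from h import *
s=st(); snap('wrist','w1')
c=r.get_calibration('wrist'); print('cam',-np.array(c['R']).T@c['t'],np.array(c['R'])[2])
E
```

```text
t: 0.52
position: [0.2854, -0.5836, 0.2916]
tcp_rot: [-0.001, 0.994, 0.113, -0.0]
force: [0.4, 0.6, -0.1]
opening: 0.0939
finger_force: 0.0
t: 0.93
position: [0.3266, -0.4118, 0.2911]
tcp_rot: [-0.0, 0.994, 0.114, -0.0]
force: [0.6, 1.4, -1.1]
opening: 0.0939
finger_force: 0.0
t: 1.35
position: [0.3676, -0.2417, 0.2913]
tcp_rot: [-0.0, 0.994, 0.114, -0.0]
force: [0.6, -0.6, 0.5]
opening: 0.0937
finger_force: 0.0
t: 1.77
position: [0.4087, -0.0717, 0.2915]
tcp_rot: [0.0, 0.994, 0.114, -0.0]
force: [-0.3, -0.3, -0.5]
opening: 0.0938
finger_force: 0.0
t: 2.18
position: [0.4498, 0.0984, 0.2914]
tcp_rot: [0.0, 0.994, 0.114, -0.0]
force: [0.5, -0.4, -0.4]
opening: 0.0941
finger_force: 0.0
t: 2.6
position: [0.491, 0.2685, 0.2912]
tcp_rot: [0.0, 0.994, 0.114, -0.0]
force: [0.6, 0.7, -1.0]
opening: 0.0938
finger_force: 0.0
t: 2.68
position: [0.4906, 0.2752, 0.2909]
tcp_rot: [-0.003, 0.993, 0.118, 0.0]
force: [-0.1, 0.3, 0.1]
opening: 0.0943
finger_force: 0.0
t 2.68 p [0.4906 0.2752 0.2909] q [-2.800e-03  9.930e-01  1.178e-01  2.000e-04] F [-0.1  0.3  0.1] M [0.06 0.01 0.  ] op 0.0943 ff 0.0 j [-0.4   0.43 -0.23  1.66  0.1   1.06 -2.  ]
cam [0.55954206 0.28797147 0.45965371] [-0.23924478 -0.05534766 -0.96938051]
```

View pics/w1.png

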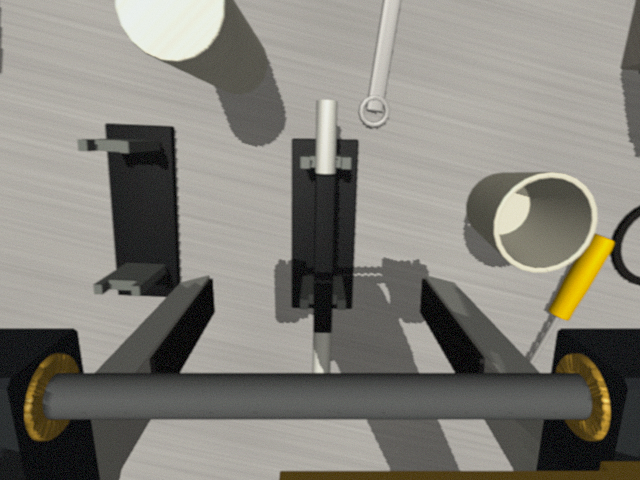

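Wrist view: the pole runs from (326,99) at the hook end to (321,372). The handle's front end is at row 174 and its rear end at row 332.

Run:
```python
from h import *
n='w1'
z=np.load('pics/w1.npz'); f,cx,cy=z['k']; R,t=z['R'],z['t']; C=-R.T@t
def onz(u,v,h):
    d=R.T@np.array([(u-cx)/f,(v-cy)/f,1]); return C+d*(h-C[2])/d[2]
A=onz(325.5,174,.093); B=onz(322.5,332,.093); H=onz(326.5,99,.087)
print('handle front',A,'rear',B,np.hypot(*(A-B)[:2]),'hook end',H, 'depth pts',pt(n,325,185),pt(n,323,325),pt(n,326,110))
d=(A-B)[:2]/np.hypot(*(A-B)[:2]); g=A[:2]-.06*d; print('yaw',np.degrees(np.arctan2(d[1],d[0])),'grip from front',g,'from rear',B[:2]+.09*d,'from hook',H[:2]-.122*d)
s=st(); M=Ro.from_quat(np.roll(s['tcp_rot'],-1)).as_matrix()
print('tool x yaw',np.degrees(np.arctan2(M[1,0],M[0,0])))
tgt=np.append(g+.02*d,.072); print('tgt',tgt,'shift tool',M.T@(tgt-s['position']))
# rest foot
P=cloud(n).reshape(-1,3); F=P[(abs(P[:,2]-.010)<.004)&(abs(P[:,0]-.46)<.14)&(P[:,1]>.2)&(P[:,1]<.33)]
print(cv2.minAreaRect(F[:,:2].astype('f4')))
for c in [(293,141),(357,141),(352,307),(292,307)]: print(onz(*c,.01))
```

```text
handle front [0.52909871 0.27862536 0.093     ] rear [0.38362651 0.2457406  0.093     ] 0.14914278027968994 hook end [0.58968499 0.29258746 0.087     ] depth pts [0.51991205 0.2768291  0.094283  ] [0.39144665 0.24717793 0.09447832] [0.58084826 0.2908782  0.08918873]
yaw 12.737920761485803 grip from front [0.47057538 0.26539585] from rear [0.4714115  0.26558486] from hook [0.47068756 0.26568746]
t 2.73 p [0.4903 0.271  0.2906] q [-9.000e-04  9.932e-01  1.166e-01 -6.000e-04] F [ 0.6 -0.3 -0.6] M [-0.    0.03  0.02] op 0.094 ff 0.0 j [-0.4   0.43 -0.23  1.67  0.11  1.06 -2.  ]
tool x yaw 13.394698553176259
tgt [0.49008316 0.26980569 0.072     ] shift tool [-0.00030454  0.0015505   0.21862955]
((0.482975572347641, 0.26697108149528503), (0.23151074349880219, 0.0943470150232315), 4.369126319885254)
[0.54735371 0.31673915 0.01      ]
[0.56297184 0.25195316 0.01      ]
[0.38227196 0.20987661 0.01      ]
[0.36597239 0.27685794 0.01      ]
```

```bash
python3 -m pendant '[0,0.0005,0.035,0,0,0.3,0,0.0005,0.035,0,0,0.3,0,0.0005,0.035,0,0,0,0,0,0.035,0,0,0,0,0,0.03,0,0,0]' 0
python3 -m pendant '[0,0,0.02,0,0,0,0,0,0.02,0,0,0,0,0,0.0085,0,0,0,0,0,0,0,0,0]'
python3 -m pendant '[0,0,0,0,0,0,0,0,0,0,0,0,0,0,0,0,0,0,0,0,0,0,0,0,0,0,0,0,0,0]' 255 60
python3 -m pendant '[0,0,0,0,0,0,0,0,0,0,0,0,0,0,0,0,0,0,0,0,0,0,0,0,0,0,0,0,0,0]' 255 60
python3 -c "from h import *; st()"
```

```text
t: 3.15
position: [0.4907, 0.2631, 0.1195]
tcp_rot: [0.001, 0.994, 0.108, -0.001]
force: [1.1, 0.1, -0.1]
opening: 0.0937
finger_force: 0.0
t: 3.48
position: [0.4902, 0.2634, 0.0712]
tcp_rot: [0.001, 0.994, 0.108, -0.002]
force: [0.3, -0.3, 0.5]
opening: 0.0942
finger_force: 0.0
t: 3.9
position: [0.492, 0.2658, 0.0739]
tcp_rot: [-0.0, 0.994, 0.108, 0.001]
force: [-0.8, -0.1, 0.7]
opening: 0.0644
finger_force: 0.0
t: 4.32
position: [0.4915, 0.2655, 0.073]
tcp_rot: [0.0, 0.994, 0.108, -0.0]
force: [0.4, -0.0, 0.6]
opening: 0.0304
finger_force: 0.0
t 4.32 p [0.4915 0.2655 0.073 ] q [ 0.      0.9941  0.1085 -0.    ] F [ 0.4 -0.   0.6] M [ 0.01 -0.03  0.  ] op 0.0304 ff 0.0 j [-0.44  0.7  -0.16  1.89  0.2   0.56 -2.09]
```

```bash
python3 -m pendant '[0,-0.0042,0,0,0,-0.3]' 
python3 -m pendant '[0,0,0,0,0,0,0,0,0,0,0,0,0,0,0,0,0,0,0,0,0,0,0,0,0,0,0,0,0,0]' 255 60
python3 -c "from h import *; st()"
```

```text
t: 4.4
position: [0.4908, 0.2687, 0.0729]
tcp_rot: [0.0, 0.994, 0.111, -0.0]
force: [0.9, 0.3, 0.6]
opening: 0.0244
finger_force: 0.0
t: 4.82
position: [0.4905, 0.2699, 0.073]
tcp_rot: [-0.0, 0.994, 0.111, 0.0]
force: [-0.8, 0.4, -0.8]
opening: 0.0173
finger_force: 60.0
t 4.82 p [0.4905 0.2699 0.073 ] q [-2.000e-04  9.938e-01  1.111e-01  0.000e+00] F [-0.8  0.4 -0.8] M [ 0.2   0.06 -0.05] op 0.0173 ff 60.00041127204895 j [-0.45  0.7  -0.16  1.89  0.2   0.56 -2.09]
```

```bash
python3 -m pendant '[0,0,-0.01,0,0,0,0,0,-0.02,0,0,0,0,0,-0.03,0,0,0,0,0,-0.035,0,0,0,0,0,-0.035,0,0,0]'
python3 -m pendant '[0,0,-0.035,0,0,0,0,0,-0.035,0,0,0,0,0,-0.035,0,0,0,0,0,-0.03,0,0,0,0,0,-0.022,0,0,0]'
python3 -m pendant '[0,0.01,0,0,0,0.7,0.002,0.02,0,0,0,0.7,0.002,0.03,0,0,0,0.6,0.002,0.03,0,0,0,0,0.002,0.03,0,0,0,0]'
python3 -m pendant '[0.002,0.03,0,0,0,0,0.002,0.03,0,0,0,0,0.002,0.03,0,0,0,0,0.002,0.03,0,0,0,0,0.002,0.03,0,0,0,0]'
python3 -m pendant '[0.002,0.03,0,0,0,0,0.002,0.03,0,0,0,0,0.002,0.021,0,0,0,0,0,0.01,0,0,0,0,0,0,0,0,0,0]'
python3 -m pendant '[0,0,0,0,0,0,0,0,0,0,0,0]'
python3 - <<'E'
from h import *
st(); snap('wrist','w2')
E
```

```text
t: 5.23
position: [0.4898, 0.2686, 0.2044]
tcp_rot: [0.001, 0.994, 0.111, -0.001]
force: [0.1, 0.8, -2.7]
opening: 0.0176
finger_force: 60.0
t: 5.65
position: [0.4907, 0.2693, 0.3637]
tcp_rot: [-0.0, 0.994, 0.111, 0.002]
force: [0.5, -0.2, -2.4]
opening: 0.0177
finger_force: 60.0
t: 6.07
position: [0.521, 0.1509, 0.3588]
tcp_rot: [0.001, 0.996, 0.094, -0.001]
force: [0.1, -0.5, -2.1]
opening: 0.0177
finger_force: 60.0
t: 6.48
position: [0.5585, 0.0054, 0.3587]
tcp_rot: [0.0, 0.996, 0.093, -0.001]
force: [0.0, 0.1, -1.8]
opening: 0.0174
finger_force: 60.0
t: 6.9
position: [0.5816, -0.0839, 0.3586]
tcp_rot: [0.001, 0.996, 0.091, -0.001]
force: [0.2, -0.5, -1.5]
opening: 0.0173
finger_force: 60.0
t: 7.07
position: [0.582, -0.078, 0.3597]
tcp_rot: [-0.001, 0.995, 0.095, -0.0]
force: [-0.4, 0.2, -1.9]
opening: 0.0175
finger_force: 60.0
t 7.07 p [ 0.582  -0.078   0.3597] q [-9.000e-04  9.955e-01  9.500e-02 -4.000e-04] F [-0.4  0.2 -1.9] M [ 0.01 -0.01  0.  ] op 0.0175 ff 59.99921500682831 j [ 0.16  0.42 -0.11  1.48  0.05  1.25 -1.34]
```

View pics/w2.png

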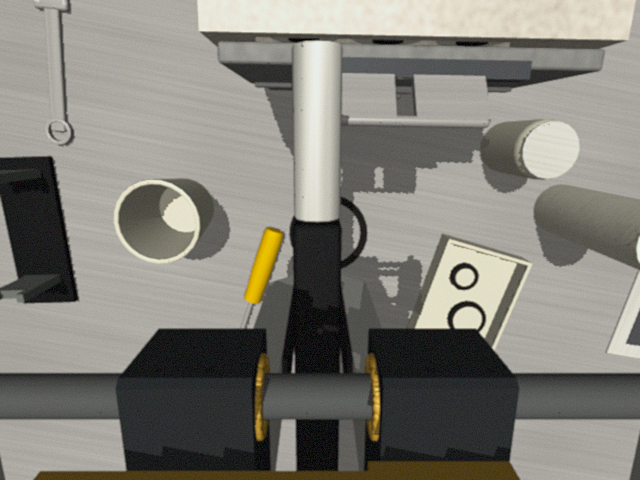

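Wrist view: the hole is the dark gap at columns 396-416, rows 74-118. The outer bar is at row 122 and the tab's right edge at column 488. The pole's hook end is at (317,40), and the cabinet's front edge is nearly level at rows 35-42. Now measuring these.

Run:
```python
from h import *
n='w2'; z=np.load('pics/w2.npz'); f,cx,cy=z['k']; R,t=z['R'],z['t']; C=-R.T@t; im=z['im'].mean(-1); P=cloud(n)
print('cam',C,f)
def onz(u,v,h):
    d=R.T@np.array([(u-cx)/f,(v-cy)/f,1]); return C+d*(h-C[2])/d[2]
for v in (82,90,98,106,112): print(v,im[v,385:428].round().astype(int).tolist())
print('col',im[60:130,450].round().astype(int).tolist()); print('colhole',im[60:130,406].round().astype(int).tolist())
E=[P[v,u] for u in range(350,485,5) for v in (121,122,123)]; E=np.array(E); ok=~np.isnan(E[:,0])&(E[:,2]>.27); E=E[ok]; print('bar z',np.median(E[:,2]))
vx,vy,x0,y0=cv2.fitLine(E[:,:2].astype('f4'),cv2.DIST_HUBER,0,.001,.001).ravel(); print('bar dir',np.degrees(np.arctan2(vy,vx)),x0,y0)
for u in (370,440,470): print([ (v,P[v,u].round(4).tolist()) for v in (48,60,70,78,84,90,100,110,116,121)])
print('front edge',onz(202,36,.272),onz(622,42,.272))
print('pole axis far',onz(317,41,.376),'hook depth',P[60,317],P[200,317])
s=st(); M=Ro.from_quat(np.roll(s['tcp_rot'],-1)).as_matrix(); p=s['position']; print('tip est',p+M@[.0952,0,.035],'axis end',p+M@[.102,0,-.007])
```

```text
cam [ 0.65181537 -0.06406365  0.52868557] 420.4721469055533
82 [170, 163, 167, 164, 166, 164, 169, 165, 163, 135, 89, 47, 39, 47, 46, 42, 49, 40, 46, 47, 49, 40, 46, 48, 47, 42, 47, 52, 79, 135, 162, 167, 167, 162, 169, 167, 169, 166, 165, 165, 166, 166, 167]
90 [162, 162, 160, 163, 161, 162, 162, 161, 161, 158, 132, 99, 94, 102, 94, 94, 92, 98, 99, 96, 97, 93, 97, 101, 97, 95, 87, 73, 61, 95, 138, 156, 160, 159, 159, 163, 158, 157, 164, 160, 160, 157, 159]
98 [168, 163, 168, 168, 164, 170, 168, 163, 169, 165, 143, 103, 74, 73, 80, 87, 94, 98, 94, 93, 92, 98, 94, 93, 92, 92, 94, 83, 73, 71, 120, 153, 166, 169, 165, 162, 168, 168, 165, 166, 170, 162, 165]
106 [164, 168, 166, 168, 165, 164, 166, 170, 165, 162, 161, 129, 100, 91, 95, 92, 91, 93, 92, 97, 91, 85, 93, 92, 94, 91, 93, 92, 71, 63, 80, 139, 168, 170, 165, 167, 166, 168, 167, 166, 165, 170, 164]
112 [162, 161, 161, 163, 165, 163, 164, 166, 163, 165, 159, 133, 103, 89, 87, 87, 88, 93, 94, 92, 91, 92, 96, 89, 95, 89, 89, 95, 81, 66, 66, 106, 147, 161, 166, 157, 164, 160, 161, 160, 164, 163, 163]
col [82, 81, 80, 84, 83, 82, 80, 
[... 1482 characters left out ...]
-0.1426, 0.2791]), (90, [0.6914, -0.143, 0.2806]), (100, [0.6858, -0.1433, 0.2842]), (110, [0.6804, -0.1439, 0.287]), (116, [0.6769, -0.1434, 0.2911]), (121, [0.6744, -0.1441, 0.2912])]
front edge [0.69202523 0.00970479 0.272     ] [ 0.733556  -0.2225078  0.272    ]
pole axis far [ 0.68147538 -0.05814821  0.376     ] hook depth [ 0.67553127 -0.05929534  0.37689806] [ 0.62898361 -0.06826882  0.37647759]
t 7.12 p [ 0.5822 -0.0779  0.3599] q [-7.000e-04  9.955e-01  9.520e-02 -2.000e-04] F [ 0.  -0.7 -2.7] M [ 0.09 -0.03  0.02] op 0.0178 ff 59.999197125434875 j [ 0.16  0.42 -0.11  1.48  0.05  1.25 -1.34]
tip est [ 0.67564649 -0.05978633  0.3248542 ] axis end [ 0.68234562 -0.05855407  0.36685233]
```

```bash
cat > g.py <<'E'
# guard: stop the chain when the contact force or moment is beyond the argument
import sys; from h import *
s=r.get_state(); F=np.array(s['force'])-[0,0,-2.2]; 
if np.linalg.norm(F)>float(sys.argv[1]): print('GUARD',F.round(1)); sys.exit(1)
E
python3 -m pendant '[-0.001,0.008,0,0,0,0,-0.001,0.0115,0,0,0,0,-0.001,0.0115,0,0,0,0,-0.001,0.0115,0,0,0,0,-0.0008,0.0059,0,0,0,0]'
python3 -m pendant '[0,0,0.007,0,0,0,0,0,0.007,0,0,0,0,0,0.007,0,0,0,0,0,0.006,0,0,0,0,0,0.004,0,0,0]'
python3 -m pendant '[0,0,0,0,0,0,0,0,0,0,0,0]'
python3 - <<'E'
from h import *
s=st(); snap('wrist','w3'); snap('side','b3')
M=Ro.from_quat(np.roll(s['tcp_rot'],-1)).as_matrix(); p=s['position']; tip=p+M@[.0952,0,.035]; print('tip',tip)
u,v=proj('b3',tip); print('side proj',u,v,'hole',proj('b3',[.6815,-.108,.2835]))
n='w3'; P=cloud(n); im=cv2.imread('pics/w3.png'); b=cv2.imread('pics/b3.png')
u,v=int(u),int(v)
c=cv2.resize(b[v-40:v+40,u-40:u+40],(400,400),interpolation=2); w=cv2.resize(im[:200,200:440],(480,400),interpolation=2)
cv2.imwrite('pics/c3.png',np.hstack([w,c[:, :300]]))
E
```

```text
t: 7.53
position: [0.5868, -0.132, 0.3599]
tcp_rot: [0.001, 0.996, 0.092, -0.0]
force: [0.1, -0.6, -2.5]
opening: 0.0177
finger_force: 60.0
t: 7.95
position: [0.5864, -0.1279, 0.3276]
tcp_rot: [-0.0, 0.996, 0.094, -0.001]
force: [0.1, 0.2, -1.4]
opening: 0.018
finger_force: 60.0
t: 8.12
position: [0.5868, -0.1283, 0.3287]
tcp_rot: [-0.0, 0.996, 0.094, -0.0]
force: [0.5, 0.1, -1.3]
opening: 0.0175
finger_force: 60.0
t 8.12 p [ 0.5868 -0.1283  0.3287] q [-1.000e-04  9.956e-01  9.400e-02 -2.000e-04] F [ 0.5  0.1 -1.3] M [ 0.06 -0.07 -0.  ] op 0.0175 ff 59.99897003173828 j [ 0.23  0.46 -0.1   1.5   0.05  1.19 -1.26]
tip [ 0.68035161 -0.11049672  0.29369078]
side proj 316.43548818180955 159.5144657479425 hole (np.float64(315.47186979883605), np.float64(163.30320678955357))
```

View pics/c3.png

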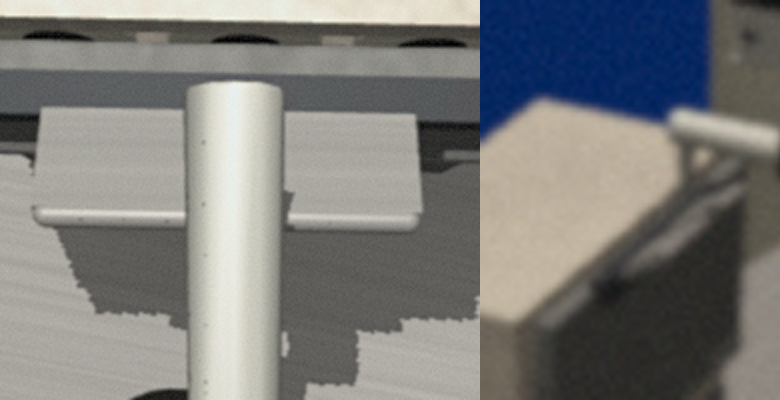

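Wrist crop: the tab spans columns 36-418 of the crop (centre 227) and the pole's centre is at 235, so it's about 2 mm too far to the right (−y). The side crop shows the prong standing just over the tab. I'll shift it 2 mm and lower it with a force guard.

```bash
python3 -m pendant '[0,-0.0022,0,0,0,0,0,0,0,0,0,0,0,0,0,0,0,0]'; python3 -c "
from h import *
s=st(); M=Ro.from_quat(np.roll(s['tcp_rot'],-1)).as_matrix(); print('tip',s['position']+M@[.0952,0,.035])"
for i in 1; do
python3 -m pendant '[0,0,0.003,0,0,0,0,0,0.003,0,0,0]' | grep -E 'pos|force: \[' && python3 g.py 5 &&
python3 -m pendant '[0,0,0.003,0,0,0,0,0,0,0,0,0]' | grep -E 'pos|force: \[' && python3 g.py 5 &&
python3 -m pendant '[0,0,0.003,0,0,0,0,0,0,0,0,0]' | grep -E 'pos|force: \[' && python3 g.py 5 &&
python3 -m pendant '[0,0,0.003,0,0,0,0,0,0,0,0,0]' | grep -E 'pos|force: \[' && python3 g.py 5 &&
python3 -m pendant '[0,0,0.003,0,0,0,0,0,0,0,0,0]' | grep -E 'pos|force: \[' && python3 g.py 5 &&
python3 -m pendant '[0,0,0.003,0,0,0,0,0,0,0,0,0]' | grep -E 'pos|force: \[' && python3 g.py 5 &&
python3 -m pendant '[0,0,0.003,0,0,0,0,0,0,0,0,0]' | grep -E 'pos|force: \[' && python3 g.py 5
done; python3 -c "
from h import *
s=st(); M=Ro.from_quat(np.roll(s['tcp_rot'],-1)).as_matrix(); print('tip',s['position']+M@[.0952,0,.035])"
```

```text
t: 8.47
position: [0.5867, -0.1263, 0.3293]
tcp_rot: [0.0, 0.996, 0.094, 0.0]
force: [0.0, -0.4, -3.6]
opening: 0.0174
finger_force: 60.0
t 8.47 p [ 0.5867 -0.1263  0.3293] q [0.000e+00 9.956e-01 9.390e-02 3.000e-04] F [ 0.  -0.4 -3.6] M [ 0.07  0.   -0.  ] op 0.0174 ff 59.99905049800873 j [ 0.23  0.46 -0.1   1.5   0.05  1.19 -1.26]
tip [ 0.68019719 -0.108478    0.2943585 ]
position: [0.5866, -0.1266, 0.323]
force: [-0.3, -0.3, -1.3]
position: [0.586, -0.1265, 0.319]
force: [0.1, -0.2, -1.8]
position: [0.5862, -0.1265, 0.3164]
force: [0.0, -0.5, -2.6]
position: [0.5863, -0.1265, 0.3135]
force: [-0.1, -0.4, -2.5]
position: [0.5862, -0.1265, 0.3105]
force: [0.5, 0.2, -1.4]
position: [0.5862, -0.1264, 0.3074]
force: [-0.5, 0.5, -2.8]
position: [0.5863, -0.1265, 0.3045]
force: [-0.3, -0.2, -2.0]
t 9.63 p [ 0.5863 -0.1265  0.3045] q [-1.000e-04  9.956e-01  9.370e-02 -4.000e-04] F [-0.3 -0.2 -2. ] M [ 0.04 -0.05  0.01] op 0.0172 ff 59.99902367591858 j [ 0.23  0.47 -0.1   1.54  0.05  1.13 -1.26]
tip [ 0.67975166 -0.10868428  0.26938416]
```

The prong is in the hole with no contact. Next is the pull path. The wrist joint's lower limit restricts how far the pole can tilt, so I'll check that with a planar model.

```bash
cat > plan.py <<'E'
from h import *
from scipy.optimize import least_squares
D=np.array([[.628,1.517,.6495,.2156],[.42,1.48,.587,.3597],[.7,1.89,.560,.073],[.43,1.665,.5602,.2906],[.47,1.54,.5998,.3045],[.46,1.50,.6007,.3287]])
fk=lambda p,a,b:(p[0]*np.sin(a)+p[1]*np.sin(a+b),p[2]+p[0]*np.cos(a)+p[1]*np.cos(a+b))
f=least_squares(lambda p:np.concatenate([fk(p,D[:,0],D[:,1])[0]-D[:,2],fk(p,D[:,0],D[:,1])[1]-D[:,3]]),[.5,.4,0]); L1,L2,hp=f.x; print('L',f.x,'res',np.abs(f.fun).max())
h=np.mean([pt('a',148,92)[2]]); print('shoulder z',pt('a',148,92),pt('b',547,265)); 
c=np.array([.982,.1885]); l=np.array([-.1885,.982])@[.5863,-.1265]
def ik(s,z,psi,h):
    L3=h-hp; P=s*c+l*np.array([-c[1],c[0]]); r=np.hypot(*P)-L3*np.sin(psi); zz=z+L3*np.cos(psi)-h
    d=np.hypot(r,zz); j4=np.pi-np.arccos((L1**2+L2**2-d*d)/(2*L1*L2)); j2=np.arctan2(r,zz)-np.arctan2(L2*np.sin(j4),L1+L2*np.cos(j4)); return j2,j4,np.pi-psi-j2-j4
def tcp(th,psi,d):
    ph=th+np.arctan2(42,138); R=.1442; b=np.array([.6765-R*np.sin(ph),.150+R*np.cos(ph)])
    px=np.array([np.cos(psi),np.sin(psi)]); pz=np.array([-px[1],px[0]]); return b-.0882*px+(d-.007)*pz
if __name__=='__main__':
  for hh in (.28,.34):
    for pe in (0,5,10,15):
        T=tcp(1.3,np.radians(pe),.02); print(hh,pe,T.round(3),np.round(ik(*T,np.radians(pe),hh),2))
E
python3 plan.py
```

```text
L [ 0.56129283  0.37966819 -0.03160323] res 0.0028855835039602873
shoulder z [0.05187529 0.03775091 0.34357167] [0.0234482  0.0787002  0.35115451]
0.28 0 [0.444 0.159] [0.5  1.98 0.66]
0.28 5 [0.443 0.152] [0.48 2.06 0.51]
0.28 10 [0.443 0.144] [0.48 2.14 0.35]
0.28 15 [0.444 0.136] [0.47 2.22 0.19]
0.34 0 [0.444 0.159] [0.5  1.98 0.66]
0.34 5 [0.443 0.152] [0.48 2.08 0.5 ]
0.34 10 [0.443 0.144] [0.47 2.17 0.33]
0.34 15 [0.444 0.136] [0.46 2.26 0.16]
```

Run:
```python
from plan import *
ths=np.linspace(0,1.3,11); ps=lambda t:np.radians(8)*t/1.3; dd=lambda t:.023-.0035*t/1.3
for a,b in zip(ths[:-1],ths[1:]):
    n=5; out=[]
    for k in range(n):
        t0=a+(b-a)*k/n; t1=a+(b-a)*(k+1)/n; D=tcp(t1,ps(t1),dd(t1))-tcp(t0,ps(t0),dd(t0)); p=ps(t0)
        out.append([D@[np.cos(p),np.sin(p)],-(D@[-np.sin(p),np.cos(p)])])
    o=np.mean(out,0); print(round(b,2),'x %.4f z %.4f'%tuple(o),'wy .16','end tcp s,z',tcp(b,ps(b),dd(b)).round(4))
print('now s',c@[.5863,-.1265])
```

```text
L [ 0.56129283  0.37966819 -0.03160323] res 0.0028855835039602873
shoulder z [0.05187529 0.03775091 0.34357167] [0.0234482  0.0787002  0.35115451]
0.13 x -0.0036 z 0.0016 wy .16 end tcp s,z [0.5286 0.2958]
0.26 x -0.0034 z 0.0020 wy .16 end tcp s,z [0.5119 0.2854]
0.39 x -0.0032 z 0.0024 wy .16 end tcp s,z [0.4965 0.2729]
0.52 x -0.0029 z 0.0027 wy .16 end tcp s,z [0.4826 0.2585]
0.65 x -0.0026 z 0.0031 wy .16 end tcp s,z [0.4706 0.2425]
0.78 x -0.0023 z 0.0033 wy .16 end tcp s,z [0.4606 0.225 ]
0.91 x -0.0019 z 0.0036 wy .16 end tcp s,z [0.4527 0.2064]
1.04 x -0.0015 z 0.0038 wy .16 end tcp s,z [0.4472 0.1869]
1.17 x -0.0011 z 0.0039 wy .16 end tcp s,z [0.444  0.1669]
1.3 x -0.0007 z 0.0040 wy .16 end tcp s,z [0.4433 0.1465]
now s 0.55190135
```

```bash
P="grep -E pos|force:.\["
python3 -m pendant '[-0.002,0,0,0,0,0,-0.002,0,0,0,0,0,-0.0015,0,0,0,0,0]' | $P && python3 g.py 12 &&
python3 -m pendant '[-0.0036,0,0.0014,0,0.16,0,-0.0036,0,0.0015,0,0.16,0,-0.0036,0,0.0016,0,0.16,0,-0.0036,0,0.0017,0,0.16,0,-0.0036,0,0.0018,0,0.16,0]' | $P && python3 g.py 12 &&
python3 -m pendant '[-0.0034,0,0.0018,0,0.16,0,-0.0034,0,0.0019,0,0.16,0,-0.0034,0,0.002,0,0.16,0,-0.0034,0,0.0021,0,0.16,0,-0.0034,0,0.0022,0,0.16,0]' | $P
python3 - <<'E'
from h import *
st(); snap('wrist','w4'); snap('side','b4')
b=cv2.imread('pics/b4.png');w=cv2.imread('pics/w4.png')
cv2.imwrite('pics/c4.png',np.hstack([cv2.resize(w[:300],(480,225)),cv2.resize(b[100:220,220:380],(300,225),interpolation=2)]))
E
```

```text
position: [0.5814, -0.1275, 0.3051]
force: [3.4, 0.3, -3.9]
position: [0.5632, -0.1308, 0.297]
force: [2.6, 1.1, -1.2]
position: [0.5465, -0.134, 0.2864]
force: [1.3, 2.1, -1.3]
t 10.72 p [ 0.5465 -0.134   0.2864] q [-0.0014  0.9955  0.0938  0.014 ] F [ 1.3  2.1 -1.3] M [ 0.35 -0.59  0.09] op 0.0175 ff 60.00241041183472 j [ 0.27  0.42 -0.11  1.7   0.04  1.01 -1.23]
```

View pics/c4.png

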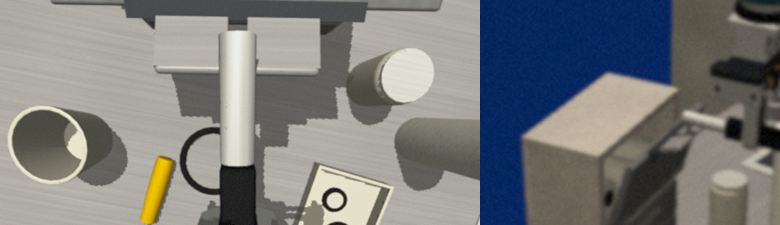

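Wrist view: the tab at crop columns 153-320 has followed the pole at 237. The side crop shows the hatch swinging open, and forces are 2-4 N, so I'll carry on.

```bash
P="grep -E pos|force:.\["
python3 -m pendant '[-0.0032,0,0.0022,0,0.16,0,-0.0032,0,0.0023,0,0.16,0,-0.0032,0,0.0024,0,0.16,0,-0.0032,0,0.0025,0,0.16,0,-0.0032,0,0.0026,0,0.16,0]' | $P && python3 g.py 10 &&
python3 -m pendant '[-0.0029,0,0.0026,0,0.16,0,-0.0029,0,0.0027,0,0.16,0,-0.0029,0,0.0027,0,0.16,0,-0.0029,0,0.0028,0,0.16,0,-0.0029,0,0.0029,0,0.16,0]' | $P && python3 g.py 10 &&
python3 -m pendant '[-0.0026,0,0.003,0,0.16,0,-0.0026,0,0.003,0,0.16,0,-0.0026,0,0.0031,0,0.16,0,-0.0026,0,0.0032,0,0.16,0,-0.0026,0,0.0032,0,0.16,0]' | $P && python3 g.py 10 &&
python3 -m pendant '[-0.0023,0,0.0033,0,0.16,0,-0.0023,0,0.0033,0,0.16,0,-0.0023,0,0.0033,0,0.16,0,-0.0023,0,0.0034,0,0.16,0,-0.0023,0,0.0034,0,0.16,0]' | $P && python3 g.py 10 &&
python3 -m pendant '[-0.0019,0,0.0035,0,0.16,0,-0.0019,0,0.0036,0,0.16,0,-0.0019,0,0.0036,0,0.16,0,-0.0019,0,0.0036,0,0.16,0,-0.0019,0,0.0037,0,0.16,0]' | $P
python3 -c "from h import *; st()"
```

```text
position: [0.5313, -0.1371, 0.2738]
force: [2.4, 0.7, -1.9]
position: [0.5178, -0.1395, 0.2593]
force: [2.4, 1.6, -2.0]
position: [0.506, -0.1417, 0.243]
force: [1.9, 2.0, -2.1]
position: [0.4963, -0.1435, 0.2255]
force: [2.6, 2.0, -3.1]
position: [0.4889, -0.145, 0.2069]
force: [3.7, 1.5, -2.1]
t 12.9 p [ 0.4889 -0.145   0.2069] q [-0.0046  0.9944  0.0938  0.0493] F [ 3.7  1.5 -2.1] M [ 0.53 -0.89  0.19] op 0.0172 ff 60.00652492046356 j [ 0.35  0.4  -0.12  1.99  0.01  0.66 -1.15]
```

```bash
P="grep -E pos|force:.\["
python3 -m pendant '[-0.0015,0,0.0037,0,0.16,0,-0.0015,0,0.0038,0,0.16,0,-0.0015,0,0.0038,0,0.16,0,-0.0015,0,0.0038,0,0.16,0,-0.0015,0,0.0038,0,0.16,0]' | $P && python3 g.py 10 &&
python3 -m pendant '[-0.0011,0,0.0039,0,0.16,0,-0.0011,0,0.0039,0,0.16,0,-0.0011,0,0.0039,0,0.16,0,-0.0011,0,0.0039,0,0.16,0,-0.0011,0,0.004,0,0.16,0]' | $P && python3 g.py 10 &&
python3 -m pendant '[-0.0007,0,0.003,0,0.1,0,-0.0007,0,0.003,0,0.1,0,-0.0005,0,0.003,0,0.1,0,-0.0005,0,0.003,0,0.1,0]' | $P
python3 -c "
from h import *
st(); snap('wrist','w5'); snap('side','b5')
b=cv2.imread('pics/b5.png');w=cv2.imread('pics/w5.png')
cv2.imwrite('pics/c5.png',np.hstack([cv2.resize(w[:300],(480,225)),cv2.resize(b[100:280,220:420],(250,225),interpolation=2)]))"
```

```text
position: [0.4839, -0.146, 0.1874]
force: [5.0, 2.0, -2.9]
position: [0.4813, -0.1465, 0.1675]
force: [6.4, 2.5, -2.3]
position: [0.481, -0.1466, 0.1555]
force: [5.7, 3.1, -1.8]
t 14.07 p [ 0.481  -0.1466  0.1555] q [-0.0059  0.9932  0.0941  0.0678] F [ 5.7  3.1 -1.8] M [ 0.85 -1.35  0.29] op 0.0175 ff 60.018598437309265 j [ 0.38  0.46 -0.14  2.1   0.    0.46 -1.12]
```

View pics/c5.png

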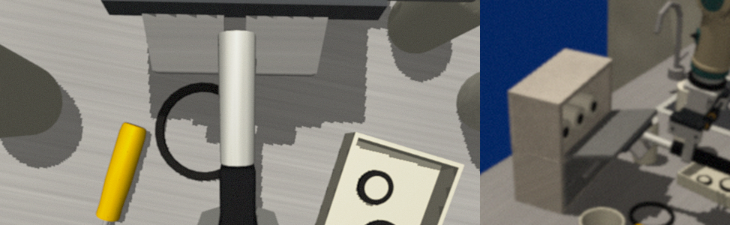

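The wrist view shows the hatch nearly down, with the tab at crop rows 15-75. Next I'll measure the angle from depth.

```bash
cat > ang.py <<'E'
import sys; from h import *
n=sys.argv[1]; P=cloud(n); c=np.array([.982,.1885]); l=np.array([-c[1],c[0]])
for cols in ((205,280),(345,425)):
    Q=P[:115,cols[0]:cols[1]].reshape(-1,3); Q=Q[(Q[:,2]>.13)&(Q[:,2]<.27)]; s=Q[:,:2]@c; 
    # bins of s -> z profile
    for lo,hi in ((.52,.565),(.568,.66)):
        m=(s>lo)&(s<hi)
        if m.sum()>50: k=np.polyfit(s[m],Q[m,2],1); print(cols,lo,m.sum(),'slope deg',np.degrees(np.arctan(k[0])).round(1))
    i=s.argmin(); print('outermost s,z',s.min().round(4),Q[s<s.min()+.003].mean(0).round(4))
E
python3 ang.py w5
```

```text
(205, 280) 0.52 7339 slope deg 42.9
outermost s,z 0.5324 [ 0.5628 -0.099   0.1504]
(345, 425) 0.52 8014 slope deg 43.1
outermost s,z 0.5314 [ 0.5729 -0.1568  0.1505]
```

```bash
P="grep -E pos|force:.\["
for k in 1; do
python3 -m pendant '[0,0,0.0015,0,0,0,0,0,0.0015,0,0,0]' | $P && python3 g.py 11 &&
python3 -m pendant '[0,0,0.0015,0,0,0,0,0,0.0015,0,0,0]' | $P && python3 g.py 11 &&
python3 -m pendant '[0,0,0.0015,0,0,0,0,0,0,0,0,0]' | $P && python3 g.py 11 &&
python3 -m pendant '[0,0,0.0015,0,0,0,0,0,0,0,0,0]' | $P && python3 g.py 11 &&
python3 -m pendant '[0,0,0.0015,0,0,0,0,0,0,0,0,0]' | $P && python3 g.py 11 &&
python3 -m pendant '[0,0,0.0015,0,0,0,0,0,0,0,0,0]' | $P && python3 g.py 11
done; python3 -c "from h import *; st(); snap('wrist','w6')"; python3 ang.py w6
```

```text
position: [0.4813, -0.147, 0.1528]
force: [3.3, 3.3, 1.9]
position: [0.4816, -0.1469, 0.1499]
force: [4.1, 3.3, 2.8]
position: [0.4819, -0.1468, 0.1482]
force: [7.0, 3.3, -0.0]
position: [0.4821, -0.1468, 0.1468]
force: [6.2, 3.3, -1.2]
position: [0.4823, -0.1467, 0.1453]
force: [5.4, 3.2, 0.7]
position: [0.4822, -0.1468, 0.1439]
force: [5.0, 2.9, 2.4]
t 15.17 p [ 0.4822 -0.1468  0.1439] q [-0.0057  0.9933  0.0937  0.0675] F [5.  2.9 2.4] M [ 0.73 -1.6   0.23] op 0.0177 ff 60.00614941120148 j [ 0.38  0.49 -0.13  2.11  0.01  0.43 -1.12]
(205, 280) 0.52 7134 slope deg 40.9
outermost s,z 0.5324 [ 0.5632 -0.101   0.1493]
(345, 425) 0.52 7812 slope deg 41.3
outermost s,z 0.5314 [ 0.5728 -0.1564  0.1494]
```

```bash
P="grep -E pos|force:.\["
python3 -m pendant '[0,0,0.0015,0,0,0,0,0,0,0,0,0]' | $P && python3 g.py 13 &&
python3 -m pendant '[0,0,0.0015,0,0,0,0,0,0,0,0,0]' | $P && python3 g.py 13 &&
python3 -m pendant '[0,0,0.0015,0,0,0,0,0,0,0,0,0]' | $P && python3 g.py 13 &&
python3 -m pendant '[0,0,0.0015,0,0,0,0,0,0,0,0,0]' | $P 
python3 -c "from h import *; st(); snap('wrist','w7'); snap('side','b7')"; python3 ang.py w7
```

```text
position: [0.4819, -0.1468, 0.1422]
force: [5.2, 3.0, 3.3]
position: [0.4816, -0.1468, 0.1404]
force: [4.0, 2.5, 5.0]
position: [0.4813, -0.1467, 0.1387]
force: [3.4, 1.9, 3.8]
position: [0.4811, -0.1466, 0.1371]
force: [3.3, 1.7, 4.0]
t 15.88 p [ 0.4811 -0.1466  0.1371] q [-0.0062  0.9934  0.0934  0.0656] F [3.3 1.7 4. ] M [ 0.44 -1.3   0.12] op 0.0173 ff 60.00047206878662 j [ 0.38  0.5  -0.13  2.11  0.01  0.42 -1.13]
(205, 280) 0.52 6603 slope deg 39.7
outermost s,z 0.5324 [ 0.5633 -0.1019  0.1493]
(345, 425) 0.52 7249 slope deg 39.4
outermost s,z 0.5313 [ 0.5725 -0.1551  0.1493]
```

The outer bar stays put at its fully-down height (top 0.1493 m, slope 39.5°) while I press with about 6 N, so the hatch is on its stop. Unhooking now: forward to centre the prong, then up.

```bash
P="grep -E pos|force:.\["
python3 -m pendant '[0,0,-0.003,0,0,0,0.002,0,-0.002,0,0,0,0.002,0,0,0,0,0,0.002,0,0,0,0,0,0,0,0,0,0,0]' | $P && python3 g.py 6 &&
python3 -m pendant '[0,0,-0.004,0,0,0,0,0,-0.004,0,0,0,0,0,0,0,0,0]' | $P && python3 g.py 4 &&
python3 -m pendant '[0,0,-0.004,0,0,0,0,0,-0.004,0,0,0,0,0,0,0,0,0]' | $P && python3 g.py 4 &&
python3 -m pendant '[0,0,-0.004,0,0,0,0,0,-0.004,0,0,0,0,0,0,0,0,0]' | $P && python3 g.py 4 &&
python3 -m pendant '[0,0,-0.004,0,0,0,0,0,-0.004,0,0,0,0,0,0,0,0,0]' | $P && python3 g.py 4 &&
python3 -m pendant '[0,0,-0.006,0,0,0,0,0,-0.006,0,0,0,0,0,0,0,0,0]' | $P
python3 -c "from h import *; st(); snap('wrist','w8')"; python3 ang.py w8
```

```text
position: [0.4849, -0.1454, 0.1422]
force: [-0.3, 0.3, -1.6]
position: [0.4855, -0.1458, 0.1516]
force: [-0.8, 0.6, -3.3]
position: [0.4848, -0.146, 0.1598]
force: [-0.1, 0.4, -2.3]
position: [0.4839, -0.1462, 0.1677]
force: [0.9, -0.0, -2.2]
position: [0.4829, -0.1465, 0.1756]
force: [0.4, 1.1, -1.6]
position: [0.4816, -0.1469, 0.188]
force: [0.8, -0.9, -2.1]
t 17.65 p [ 0.4816 -0.1469  0.188 ] q [-0.0058  0.9934  0.0935  0.0669] F [ 0.8 -0.9 -2.1] M [ 0.02  0.11 -0.01] op 0.0178 ff 59.996691942214966 j [ 0.39  0.41 -0.14  2.06 -0.    0.55 -1.12]
(205, 280) 0.52 6311 slope deg 43.8
(205, 280) 0.568 805 slope deg -17.2
outermost s,z 0.5324 [ 0.5626 -0.0976  0.1494]
(345, 425) 0.52 6765 slope deg 44.4
(345, 425) 0.568 872 slope deg -16.4
outermost s,z 0.532 [ 0.5736 -0.1576  0.1501]
```

```bash
python3 -m pendant '[0,0,-0.015,0,-0.5,0,0,0,-0.03,0,-1,0,0,0,-0.035,0,-1.5,0,0,0,-0.035,0,-1.5,0,0,0,-0.03,0,-1.5,0]'
python3 -m pendant '[0,0,-0.02,0,-1.1,0,0,0,-0.01,0,-0.5,0,0,0,0,0,0,0]'
cat > pp.py <<'E'
import sys; from h import *
n=sys.argv[1]; s=st(); M=Ro.from_quat(np.roll(s['tcp_rot'],-1)).as_matrix(); print('euler world tool z tilt: x-axis pitch deg',np.degrees(np.arcsin(M[2,0])).round(2),'roll',np.degrees(np.arcsin(M[2,1])).round(2),'yaw',np.degrees(np.arctan2(M[1,0],M[0,0])).round(2))
P=cloud(n); q=(P.reshape(-1,3)-s['position'])@M; m=(abs(q[:,1])<.003)&(q[:,2]<.01)&(q[:,2]>-.05)
for lo,hi in ((.045,.105),(.0,.036)):
    k=m&(q[:,0]>lo)&(q[:,0]<hi)
    if k.sum()>20: f=np.polyfit(q[k,0],q[k,2],1); print(lo,k.sum(),'pitch in tool deg',np.degrees(np.arctan(-f[0])).round(2),'z at mid',np.polyval(f,(lo+hi)/2).round(4))
a=(abs(q[:,1])<.015)&(q[:,2]<.03)&(q[:,2]>-.05)&(q[:,0]>.04)&(q[:,0]<.13); print('max x',np.percentile(q[a,0],99.5),'lat mean',q[a&(q[:,0]>.08),1].mean())
E
python3 -c "from h import *; snap('wrist','w9'); snap('side','b9')"; python3 pp.py w9
```

```text
t: 18.12
position: [0.467, -0.1493, 0.3334]
tcp_rot: [-0.001, 0.996, 0.094, 0.014]
force: [1.3, -0.4, -3.2]
opening: 0.0178
finger_force: 60.0
t: 18.37
position: [0.4685, -0.1493, 0.3633]
tcp_rot: [0.001, 0.996, 0.094, 0.002]
force: [0.4, 0.6, -2.5]
opening: 0.0175
finger_force: 60.0
t 18.47 p [ 0.4664 -0.1492  0.3604] q [-1.000e-04  9.956e-01  9.380e-02 -1.000e-04] F [-0.2  0.6 -2.3] M [ 0.06 -0.03  0.03] op 0.0176 ff 59.996734857559204 j [ 0.34  0.25 -0.12  1.73  0.03  1.16 -1.17]
euler world tool z tilt: x-axis pitch deg -0.01 roll -0.01 yaw 10.76
0.045 3202 pitch in tool deg 4.08 z at mid -0.0247
0.0 1430 pitch in tool deg 4.18 z at mid -0.025
max x 0.10410735442551879 lat mean -0.0005973569342967326
```

Run:
```python
from h import *
for n,p,qt in (('w2',[.5822,-.0779,.3599],[-7e-4,.9955,.0952,-2e-4]),('w9',[.4664,-.1492,.3604],[-1e-4,.9956,.0938,-1e-4])):
    M=Ro.from_quat(np.roll(qt,-1)).as_matrix(); q=(cloud(n).reshape(-1,3)-p)@M
    a=(abs(q[:,1])<.015)&(q[:,2]<.03)&(q[:,2]>-.05)&(q[:,0]>.04)&(q[:,0]<.13); e=np.percentile(q[a,0],99.5)
    m=(abs(q[:,1])<.003)&(q[:,2]<.01)&(q[:,2]>-.05)&(q[:,0]>.045)&(q[:,0]<.098); f=np.polyfit(q[m,0],q[m,2],1)
    print(n,'end x',e,'pitch',np.degrees(np.arctan(-f[0])),'top z at .07',np.polyval(f,.07),'lat',q[a&(q[:,0]>.08),1].mean(),q[a&(q[:,0]<.055),1].mean())
```

```text
w2 end x 0.10117474531005996 pitch -0.029932554308823314 top z at .07 -0.01610939956185264 lat -0.0008104622696304158 -0.0008973117848430996
w9 end x 0.10413350709846425 pitch 4.107915708129766 top z at .07 -0.024348972644101255 lat -0.0006275813128234003 -0.0005297692441715456
```

```bash
P="grep -E t:|pos|force:.\["
python3 -m pendant '[0,0,0,0,0,-0.67,0,0,0,0,0,-0.67,0,0,0,0,0,-0.66,0.004,-0.0144,0,0,0,0,0.004,-0.0144,0,0,0,0]' | $P
python3 -m pendant '[0.0079,-0.0288,0,0,0,0,0.0079,-0.0288,0,0,0,0,0.0079,-0.0288,0,0,0,0,0.0079,-0.0288,0,0,0,0,0.0079,-0.0288,0,0,0,0]' | $P
python3 -m pendant '[0.0079,-0.0288,0,0,0,0,0.0079,-0.0288,0,0,0,0,0.0079,-0.0288,0,0,0,0,0.0079,-0.0288,0,0,0,0,0.0079,-0.0288,0,0,0,0]' | $P
python3 -m pendant '[0.0079,-0.0288,0,0,0,0,0.0079,-0.0288,0,0,0,0,0.004,-0.0144,0,0,0,0,0.004,-0.0144,0,0,0,0,0,0,0,0,0,0]' | $P
python3 -m pendant '[0,0,0,0,-1,0,0,0,0,0,-1,0,0,0,0,0,-1.1,0,0,0,0,0,-1,0,0,0,0,0,0,0]' | $P
python3 -m pendant '[0,0,0,0,0,0]' | $P
python3 -c "from h import *; snap('wrist','w10'); snap('side','b10')"; python3 pp.py w10
python3 - <<'E'
from h import *
s=st(); M=Ro.from_quat(np.roll(s['tcp_rot'],-1)).as_matrix()
print('to home+0.06 in tool', M.T@(np.array([.4852,.2687,.1297])-s['position']),'down unit',M.T@[0,0,-1])
E
```

```text
t: 18.88
position: [0.4677, -0.1199, 0.3603]
tcp_rot: [-0.0, 0.994, 0.11, -0.001]
force: [-0.0, 0.8, -2.6]
t: 19.3
position: [0.4745, 0.0309, 0.3606]
tcp_rot: [0.0, 0.994, 0.111, -0.0]
force: [0.9, -0.3, -2.7]
t: 19.72
position: [0.4813, 0.18, 0.3605]
tcp_rot: [0.0, 0.994, 0.111, -0.0]
force: [0.1, 0.1, -2.2]
t: 20.13
position: [0.4847, 0.272, 0.3601]
tcp_rot: [-0.001, 0.994, 0.114, -0.001]
force: [0.2, 1.2, -1.2]
t: 20.55
position: [0.4869, 0.2674, 0.3606]
tcp_rot: [0.004, 0.993, 0.11, -0.036]
force: [0.4, 0.5, -1.6]
t: 20.63
position: [0.4863, 0.2679, 0.3607]
tcp_rot: [0.004, 0.993, 0.11, -0.036]
force: [0.2, -0.3, -1.9]
t 20.73 p [0.4858 0.2682 0.361 ] q [ 0.004   0.9932  0.1108 -0.0356] F [-0.1 -0.7 -2.7] M [ 0.13 -0.2  -0.03] op 0.0177 ff 59.99675452709198 j [-0.33  0.42 -0.32  1.5   0.1   1.31 -2.01]
euler world tool z tilt: x-axis pitch deg -4.1 roll 0.0 yaw 12.74
0.045 3121 pitch in tool deg 3.8 z at mid -0.0213
0.0 1435 pitch in tool deg 3.94 z at mid -0.0219
max x 0.10257538643861737 lat mean -0.0004825568349601854
t 20.73 p [0.4858 0.2682 0.361 ] q [ 0.004   0.9932  0.1108 -0.0356] F [-0.1 -0.7 -2.7] M [ 0.13 -0.2  -0.03] op 0.0177 ff 59.99675452709198 j [-0.33  0.42 -0.32  1.5   0.1   1.31 -2.01]
to home+0.06 in tool [ 0.01609705 -0.00063666  0.23072273] down unit [ 7.15442776e-02 -1.25243964e-05  9.97437425e-01]
```

```bash
P="grep -E t:|pos|force:.\["
python3 -m pendant '[0.001,-0.0006,0.015,0,0,0,0.0025,0,0.035,0,0,0,0.0025,0,0.035,0,0,0,0.0025,0,0.035,0,0,0,0.0025,0,0.035,0,0,0]' | $P
python3 -m pendant '[0.0025,0,0.035,0,0,0,0.0018,0,0.025,0,0,0,0.0011,0,0.015,0,0,0,0,0,0,0,0,0,0,0,0,0,0,0]' | $P
python3 - <<'E'
from h import *
s=st(); M=Ro.from_quat(np.roll(s['tcp_rot'],-1)).as_matrix()
print('to home+0.06 in tool', M.T@(np.array([.4852,.2687,.1297])-s['position']))
snap('wrist','w11'); snap('side','b11')
b=cv2.imread('pics/b11.png');w=cv2.imread('pics/w11.png')
cv2.imwrite('pics/c11.png',np.hstack([cv2.resize(w,(400,300)),cv2.resize(b[280:400,200:360],(400,300),interpolation=2)]))
E
```

```text
t: 21.15
position: [0.4855, 0.2689, 0.2047]
tcp_rot: [0.004, 0.993, 0.111, -0.035]
force: [-0.0, 1.0, -2.2]
t: 21.57
position: [0.4853, 0.269, 0.1303]
tcp_rot: [0.004, 0.993, 0.111, -0.036]
force: [-0.1, 0.2, -1.8]
t 21.57 p [0.4853 0.269  0.1303] q [ 0.0041  0.9931  0.1111 -0.036 ] F [-0.1  0.2 -1.8] M [ 0.06 -0.1   0.03] op 0.0177 ff 59.99680995941162 j [-0.36  0.65 -0.28  1.8   0.2   0.79 -2.09]
to home+0.06 in tool [-0.00011265  0.000248    0.00059666]
```

View pics/c11.png

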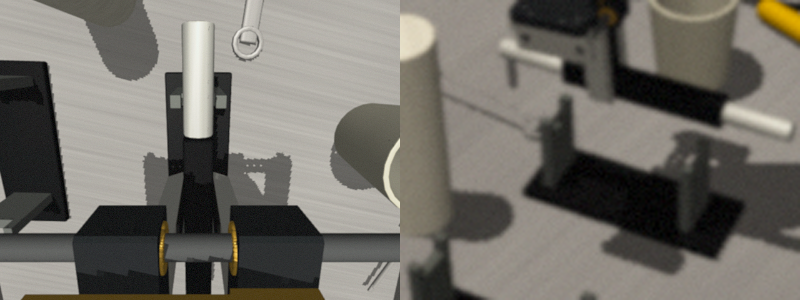

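The pole at crop column 198 hangs centred over the foot (columns 165-232) and its front fork. Lowering it with the force guard.

```bash
P="grep -E pos|force:.\["
python3 -m pendant '[0.0007,0,0.01,0,0,0,0.0007,0,0.01,0,0,0,0.0007,0,0.01,0,0,0,0.0007,0,0.01,0,0,0,0.0005,0,0.007,0,0,0]' | $P && python3 g.py 4 &&
python3 -m pendant '[0.0003,0,0.004,0,0,0,0,0,0,0,0,0,0,0,0,0,0,0]' | $P && python3 g.py 4 &&
python3 -m pendant '[0.0002,0,0.003,0,0,0,0,0,0,0,0,0,0,0,0,0,0,0]' | $P && python3 g.py 4 &&
python3 -m pendant '[0.0001,0,0.0015,0,0,0,0,0,0,0,0,0,0,0,0,0,0,0]' | $P && python3 g.py 4 &&
python3 -m pendant '[0.0001,0,0.0015,0,0,0,0,0,0,0,0,0,0,0,0,0,0,0]' | $P && python3 g.py 4 &&
python3 -m pendant '[0.0001,0,0.0015,0,0,0,0,0,0,0,0,0,0,0,0,0,0,0]' | $P && python3 g.py 4 &&
python3 -m pendant '[0.0001,0,0.0015,0,0,0,0,0,0,0,0,0,0,0,0,0,0,0]' | $P
python3 -c "from h import *; st(); snap('wrist','w12')"; python3 pp.py w12
```

```text
position: [0.4849, 0.2686, 0.0818]
force: [0.5, 0.4, -2.7]
position: [0.4854, 0.269, 0.079]
force: [-0.2, 0.7, -2.3]
position: [0.4856, 0.2691, 0.0765]
force: [1.2, -0.9, -2.6]
position: [0.4855, 0.269, 0.0748]
force: [-0.0, 0.7, -1.5]
position: [0.4854, 0.269, 0.0732]
force: [0.3, -0.3, -2.7]
position: [0.4855, 0.269, 0.0728]
force: [-2.2, -1.7, 5.9]
GUARD [-2.2 -1.7  8.1]
t 23.33 p [0.4855 0.269  0.0728] q [ 0.0041  0.9932  0.111  -0.0353] F [-2.2 -1.7  5.9] M [-0.21  0.22  0.03] op 0.0177 ff 60.00056862831116 j [-0.38  0.73 -0.25  1.83  0.23  0.67 -2.11]
t 23.38 p [0.4855 0.269  0.0728] q [ 0.004   0.9932  0.111  -0.0353] F [-1.7 -0.2  6.9] M [-0.24  0.24 -0.02] op 0.0178 ff 60.00049531459808 j [-0.38  0.73 -0.25  1.83  0.23  0.67 -2.11]
euler world tool z tilt: x-axis pitch deg -4.07 roll 0.01 yaw 12.76
0.045 3105 pitch in tool deg 3.93 z at mid -0.0217
0.0 1487 pitch in tool deg 3.9 z at mid -0.0222
max x 0.10200707835006306 lat mean -0.000980306881157851
```

Contact came at exactly home height: the pole's axis is at 0.080 m and it lies level. Releasing.

```bash
P="grep -E pos|force:|opening"
python3 -m pendant '[0,0,-0.0006,0,0,0,0,0,0,0,0,0]' - 5 | $P
python3 -m pendant '[0,0,0,0,0,0,0,0,0,0,0,0,0,0,0,0,0,0,0,0,0,0,0,0,0,0,0,0,0,0]' 0 5 | $P
python3 -m pendant '[0,0,0,0,0,0,0,0,0,0,0,0,0,0,0,0,0,0,0,0,0,0,0,0,0,0,0,0,0,0]' 0 | $P
python3 -m pendant '[-0.0007,0,-0.01,0,0,0,-0.0014,0,-0.02,0,0,0,-0.002,0,-0.03,0,0,0,-0.002,0,-0.03,0,0,0,-0.002,0,-0.03,0,0,0]' | $P
python3 -m pendant '[-0.0025,0,-0.035,0,0,0,-0.0025,0,-0.035,0,0,0,-0.0015,0,-0.02,0,2,0,0,0,-0.01,0,2,0,0,0,0,0,0,0]' | $P
python3 - <<'E'
from h import *
snap('wrist','w13'); snap('side','b13'); snap('scene','a13'); st()
b=cv2.imread('pics/b13.png');w=cv2.imread('pics/w13.png');a=cv2.imread('pics/a13.png')
cv2.imwrite('pics/c13.png',np.vstack([np.hstack([cv2.resize(w,(400,300)),cv2.resize(b[280:400,200:360],(400,300),interpolation=2)]),np.hstack([cv2.resize(b[130:310,220:460],(400,300),interpolation=2),cv2.resize(a[160:400,180:500],(400,300))])]))
E
sed -i "s/for n in 'ab'/import sys\nfor n in sys.argv[1:]/" fit.py; python3 fit.py a13 b13 | grep pole
python3 - <<'E'
from h import *
c=np.array([.982,.1885])
for n in ('a13','b13'):
    P=cloud(n).reshape(-1,3); s=P[:,:2]@c; l=P[:,:2]@[-.1885,.982]
    print(n,'pole top z along', [(round(x,2),np.nanpercentile(P[(abs(P[:,0]-x)<.006)&(abs(P[:,1]-(.2655+.226*(x-.4709)))<.012),2],90).round(4)) for x in (.345,.40,.45,.50,.56)])
    m=(P[:,2]>.13)&(P[:,2]<.2)&(s>.5)&(s<.672)&(abs(l+.23)<.14); Q=P[m]; print('hatch n',m.sum())
    for a,b in ((.525,.56),(.562,.60),(.60,.665)):
        k=(s[m]>a)&(s[m]<b); 
        if k.sum()>40: f=np.polyfit(s[m][k],Q[k,2],1); print(a,k.sum(),'slope',np.degrees(np.arctan(f[0])).round(1),'z mid',np.polyval(f,(a+b)/2).round(4))
E
```

```text
position: [0.4856, 0.2691, 0.0728]
force: [-0.7, 0.6, 4.3]
opening: 0.0181
finger_force: 5.0
position: [0.4855, 0.269, 0.0722]
force: [-0.3, 0.8, -0.1]
opening: 0.0477
finger_force: 0.0
position: [0.4855, 0.269, 0.0724]
force: [-0.3, 0.6, 1.2]
opening: 0.0809
finger_force: 0.0
position: [0.4857, 0.269, 0.1946]
force: [0.4, -0.3, 0.2]
opening: 0.0941
finger_force: 0.0
position: [0.4864, 0.2702, 0.2968]
force: [-1.2, -0.0, -0.6]
opening: 0.094
finger_force: 0.0
t 25.37 p [0.4859 0.2687 0.2925] q [ 5.000e-04  9.938e-01  1.111e-01 -1.600e-03] F [-0.6  0.1 -0.8] M [-0.03 -0.04  0.04] op 0.094 ff 0.0 j [-0.34  0.43 -0.32  1.67  0.15  1.07 -2.05]
pole dir 0.97501934 0.22212014 12.833588 ends [0.32660589 0.2264506 ] [0.58903419 0.28623466] len 0.269151895243908 zmax 0.09425986432770514
a13 pole top z along [(0.34, np.float64(0.0874)), (0.4, np.float64(0.0936)), (0.45, np.float64(0.0943)), (0.5, np.float64(0.4422)), (0.56, np.float64(0.0868))]
hatch n 4820
0.525 276 slope 44.8 z mid 0.1543
0.562 1760 slope -13.6 z mid 0.1764
0.6 2703 slope -15.6 z mid 0.1624
b13 pole top z along [(0.34, np.float64(0.0898)), (0.4, np.float64(0.7295)), (0.45, np.float64(0.6209)), (0.5, np.float64(0.6989)), (0.56, np.float64(0.0897))]
hatch n 1916
0.525 375 slope 43.6 z mid 0.1574
0.562 613 slope -10.1 z mid 0.177
0.6 830 slope -15.1 z mid 0.1635fit.py:14: RuntimeWarning: Mean of empty slice.
  print('eye pts',len(E),E.mean(0).round(4),E.min(0).round(4),E.max(0).round(4))
  ret = um.true_divide(
Traceback (most recent call last):
  File "fit.py", line 14, in <module>
    print('eye pts',len(E),E.mean(0).round(4),E.min(0).round(4),E.max(0).round(4))
                                              ~~~~~^^^
ValueError: zero-size array to reduction operation minimum which has no identity
```

View pics/c13.png

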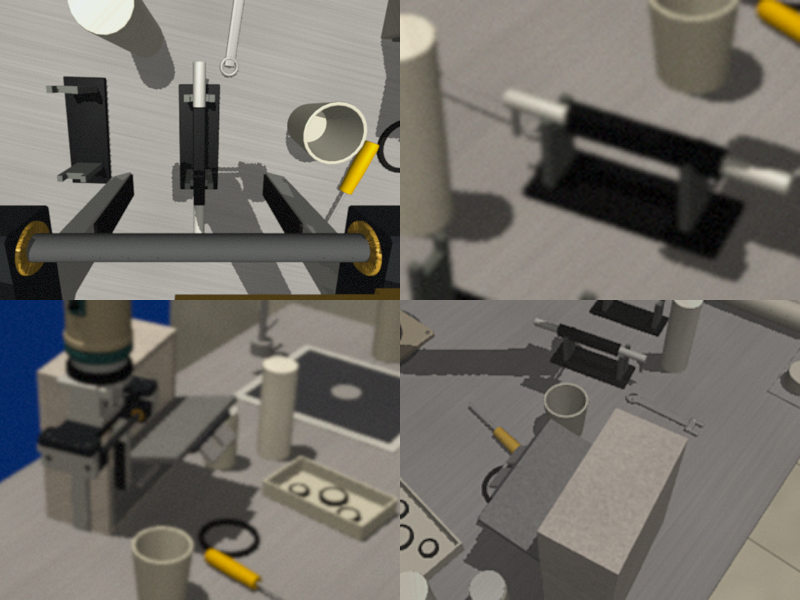

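The views show the pole lying level in both forks. The hatch panel slopes about 15.4° from horizontal, against 15.5° at the stop, and the bystanders are where they were. Handing in.

```bash
python3 -c "from rig import r; print(r.hand_in())"
```

```text
the job is handed in; nothing more can be done
None
```

I pulled the hatch down to its stop with the pole, laid the pole back level in both forks about 3 mm behind where it lay, and handed the job in at about 25 s; no verdict came back.

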